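Change the pasta sheeter over from tagliatelle to plain sheet

TASK

Change the pasta machine over from tagliatelle to plain sheet: slide its red-knobbed clamp jaw fully open, lift the cutter cassette out by its black grip and stand it upright in the blue tray, setting it down without dropping it. Then swing the delivery flap at the front up by its black ball knob until its pointer lines up with the red index on the side quadrant, and finish while still holding it steady there - do not let go, I will tighten the wing nut. Leave the other things on the table where they are.

Things in the scene. Friction and masses are not known exactly. Their poses are not given: they have to be found in the camera images.
- sheeter: white and steel countertop pasta sheeter, fixed, 350 mm wide (its y, along the rollers), 220 mm deep (its x; motor box to x = +190), 300 mm tall. Origin: centre of the underside; z up; -x is its front, with cutter and flap, facing roughly world -y. Front panel at x = -110 mm; two rails for the cutter stick out to x = -193 mm at y beyond +-104 mm, tops 165 mm above the table.
- clamp_jaw (a joint): position (m) of the jaw that clamps the cutter, at the sheeter's +y end: 0 = closed, 0.03 = fully open. It slides along the sheeter's +y, away from the cutter, with about 3 N of friction, and stays where left. Closed, its lip covers 7 mm of the cutter's end plate from above; the cutter is free from about 0.015.
- jaw_knob (a point): centre of the red round knob on the clamp jaw: upright cylinder 26 mm across, 26 mm tall, this point 32 mm above the jaw's flat top (moves with the jaw), 264 mm above the table.
- cutter: tagliatelle cutter cassette, loose, 0.6 to 0.9 kg: two grooved rollers between steel end plates, 240 mm long (its y), 62 mm wide (its x), 56 mm tall without grip. Origin: centre of the underside; z up. It starts on the sheeter's rails, axes parallel to the sheeter's, between 9 mm lips in front and 30 mm stops behind with 1 to 4 mm of play: lift it straight up. It stands stably on its end plates.
- cutter_grip (a point): grasp point on the cutter's black grip post, a 22 x 22 mm square upright post at its middle, from 57 to 101 mm above the cutter's underside; this point is on its axis 83 mm above the underside. The centre of mass is below it.
- tray: blue shallow tray, fixed, 320 mm (its x) by 190 mm (its y) outside, 30 mm tall, walls 4 mm, floor about 4 mm thick. Origin: centre of the underside; z up. It starts empty; the cutter fits in with its length along the tray's x.
- flap (a joint): angle (rad) of the steel delivery flap about its shaft: 0 = hanging at its lower stop (35 degrees below horizontal), grows as its free edge swings up (0.61 = horizontal), limit 1.25. It turns freely and falls back to 0 when let go; its weight is about 2 to 5 N at the ball knob.
- flap_hinge (a point): point on the flap's shaft at the middle of the machine, 130 mm above the table, at sheeter x = -100 mm, y = 0. Its axes turn with the flap, parallel to the sheeter's at angle 0; a positive angle is a right-hand turn about +y. Flap: plate 200 mm wide, 195 mm long. Its black pointer, 122 mm long, points the opposite way, on the outer side of the -y cheek, and sinks as the flap rises.
- flap_knob (a point): centre of the black ball knob, 28 mm across, on the flap's upper face at the middle of its width, 165 mm out from the shaft and 34 mm above the plate (moves with the flap). About 63 mm above the table when the flap hangs.
- index (a joint): where the red index is clipped on the quadrant, given as the flap angle (rad) at which the pointer stands exactly on it; fixed during the job.
- index_axis (a point): frame of the red index, on the shaft axis at the same point as flap_hinge; its axes are parallel to those of flap_hinge when the pointer stands exactly on the index. The index itself is a red clip 12 mm wide on the rim of the quadrant, 126 to 152 mm from the shaft, on the outer side of the sheeter's -y cheek (y = -174 mm).
- stamp: ravioli stamp, brass-edged wooden disc 54 mm with turned handle, 75 mm tall, standing; loose, to be left alone. Origin: underside.
- pastry_wheel: brass pastry wheel lying down, 125 mm long, 38 mm tall; loose, to be left alone. Origin: underside.
- scraper: bench scraper lying flat, steel blade 75 x 150 mm with a wooden grip, 20 mm tall; loose, to be left alone. Origin: underside.
- shaker: flour shaker, aluminium can 68 mm across, 100 mm tall; loose, to be left alone. Origin: underside.
- semolina: jar of semolina, yellow, 80 mm across, 120 mm tall; loose, to be left alone. Origin: underside.
- bowl: steel bowl, 110 mm across, 50 mm tall; loose, to be left alone. Origin: underside.

How it is judged:
By the outcome, as a careful person would: the job done as asked, in the order asked, and still so for the second after the job is handed in, while the arm keeps its last pose, push and grip.
It also fails if it takes over 59 s, if anything falls off the work surface, if the arm or the gripper's body presses on something with over 40 N, if the wrist force passes 120 N, or if a joint passes its speed limit or range.

ROBOT

A 6-joint arm with a two-finger parallel gripper is mounted at the origin on the work surface. World frame = base frame: x ahead of the robot, y to its left, z up, the work surface at z = 0. Lengths are in m, angles in rad, forces in N, time in s.
With the tool pointing down it reaches from about 0.375 to 0.9 m from the base axis. Payload 3.1 kg.
Tool frame: the origin (TCP) lies on the centre line of the jaws, within the pads' length; the fingertips stand 17 mm ahead of it and the grasp point (between the pads) lies 2 mm behind it; y points along the fingers, z is the direction in which the jaws open and shut, and the axes are right-handed (so a half turn about y gives the same grasp; the last joint's range is limited). The gripper opens to 85 mm and grips with 20 to 120 N. Pads are 22 mm wide; open, the fingers measure 114 mm over their backs; the gripper's body (76 mm by 85 mm) begins 54 mm behind the grasp point. The pads swing forward as they close: fully open they stand 13 mm farther back than shut.
Start: joints at [-1.484, 0.527, 1.433, -0, 1.181, -0.178], TCP at [0.164, -0.603, 0.248] pointing down, gripper open.
Joint ranges: [-3.08, 3.08], [-0.75, 2.2], [0.22, 2.44], [-1.43, 4.57], [0, 2.65], [-2.85, 2.85]. Speed limits (rad/s): [2.79, 2.79, 3.14, 3.14, 3.14, 3.14].

INTERFACE

Orientations are given as a unit quaternion [x, y, z, w].
In Python, from station import manip gives the robot as it stands.
- The arm moves only by the shell command python3 -m handwheel 'ROWS' [FORCE]. ROWS is JSON, one flat list of numbers, 7 for each row, row after row: the shift along the tool's x, y, z in cm, then the turn, a rotation vector about the tool's x, y, z in rad, then the finger opening in cm, from 0 to 8.54. A call has 1 to 10 rows; each row is the pose to reach, as a shift and turn from the pose commanded when the call began, along the tool's axes at that moment; what a row does not reach only later rows make up. A row lasts 1/12 s, in which the tool goes at most 41.7 mm and 7.16 degrees, less where a joint would pass 70% of its speed; a pose out of reach is approached as far as the arm can. A call with a gripper value outside its range is refused whole. The fingers move at their own pace and stop on an object; FORCE is the grip in N (left out, the last holds). Time passes only in rows, so rows that repeat a pose let the fingers close. It gives the time, the measured TCP pose, the force and the opening at its end, in the units of the state.
- manip.sense(): the state, without advancing time (a new reading comes with each control period).
- manip.snapshot(name): name is "scene" or "top"; returns a dict with "frame" (400x640x3 uint8, red, green, blue), "depth" (400x640 float32, m along the optical axis (not along the pixel's ray), 0 where there is no reading), "camera_matrix" (3x3 intrinsics, pixels), "rvec" (rotation vector, rad) and "tvec" (3), from world to camera coordinates, as OpenCV has them. Camera axes: x right, y down, z forward; pixel columns grow to the right and rows downward; lengths in m; the calibration is good to about 2 mm. A picture is of the moment at which its call begins.
- manip.sign_off(): hands the job in, once; it reports no verdict.
The state is a dict: "t": time; "q": joint angles; "qd": joint speeds; "tau": joint torques, N m; "tcp_pos": TCP position; "tool_rot": TCP orientation; "force": force on the tool from outside, world axes, zero at the start; "ft_torque": the same for the moment, N m; "finger_gap": opening from 0.0 (shut) to 1.0 (fully open).
Only numpy, scipy, OpenCV 4.12 (cv2) and the standard library are available. Lean on these libraries where they do the work, as an engineer would, in place of code of your own. Each camera call takes 0.05 s, during which the arm holds its last target.

## Working session

There is one attempt and no reset: what is moved stays moved. The work goes in short steps, Python scripts to look and compute and a shell command to move; the robot and the scene stay as the last step left them, time stands still between calls to the robot, and variables do not carry over. Pictures are saved under pics/ and viewed, and the job is handed in when it is done.

```bash
ls; mkdir -p pics; cat > h.py <<'E'
import numpy as np, cv2
from station import manip
from scipy.spatial.transform import Rotation as R
def snap(n,f=None):
    s=manip.snapshot(n)
    if f: cv2.imwrite(f,s["frame"][:,:,::-1])
    return s
def ray(s,u,v):
    K=s["camera_matrix"];Rm=cv2.Rodrigues(np.array(s["rvec"],float))[0];t=np.array(s["tvec"]).ravel()
    d=Rm.T@np.linalg.solve(K,[u,v,1.]);c=-Rm.T@t
    return c,d
def onz(s,u,v,z):
    c,d=ray(s,u,v);return c+d*(z-c[2])/d[2]
def dep(s,u,v):
    c,d=ray(s,u,v);return c+d*s["depth"][int(round(v)),int(round(u))]
def cloud(s):
    v,u=np.mgrid[0:400,0:640]
    K=s["camera_matrix"];Rm=cv2.Rodrigues(np.array(s["rvec"],float))[0];t=np.array(s["tvec"]).ravel()
    p=np.stack([u,v,np.ones_like(u)],-1).reshape(-1,3)@np.linalg.inv(K).T
    p=p*s["depth"].reshape(-1,1)
    return ((p-t)@Rm).reshape(400,640,3)
def proj(s,P):
    return cv2.projectPoints(np.array(P,float).reshape(-1,3),np.array(s["rvec"],float),np.array(s["tvec"],float),s["camera_matrix"],None)[0].reshape(-1,2)
E
python3 - <<'E'
from h import *
np.set_printoptions(precision=4,suppress=True)
for n in("scene","top"):
    s=snap(n,f"pics/{n}0.png");print(n,ray(s,320,200),s["camera_matrix"])
st=manip.sense();print(st); print(R.from_quat(st["tool_rot"]).as_matrix())
E
```

```text
pics
scene (array([1.1912, 0.2396, 1.3302]), array([-0.4858, -0.213 , -0.8478])) [[499.2154   0.     315.7125]
 [  0.     499.2154 203.616 ]
 [  0.       0.       1.    ]]
top (array([ 0.4119, -0.0417,  1.0679]), array([ 0.1515, -0.0186, -0.9883])) [[362.3679   0.     317.4051]
 [  0.     362.3679 198.4628]
 [  0.       0.       1.    ]]
{'t': 0.1, 'q': array([-1.4835,  0.5284,  1.4338, -0.    ,  1.1814, -0.1785]), 'qd': array([ 0.0004, -0.0007, -0.001 , -0.0004,  0.0016,  0.0001]), 'tau': array([ -0.0004, -44.3306, -17.8586,  -0.0002,   0.0038,   0.    ]), 'tcp_pos': array([ 0.1641, -0.6024,  0.2474]), 'tool_rot': array([-0.0937,  0.7016, -0.7002,  0.0937]), 'force': array([-0.4304, -0.2042, -0.296 ]), 'ft_torque': array([ 0.0254,  0.0065, -0.0409]), 'finger_gap': 0.9976650164512234}
[[-0.9649 -0.0002  0.2627]
 [-0.2627  0.002  -0.9649]
 [-0.0003 -1.     -0.002 ]]
```

```bash
python3 -m handwheel --help 2>&1 | head -20
```

```text
invalid input: not JSON, or not a number
```

View pics/scene0.png

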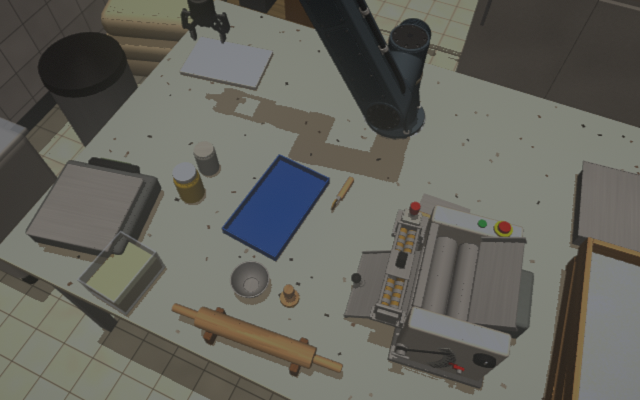

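View pics/top0.png

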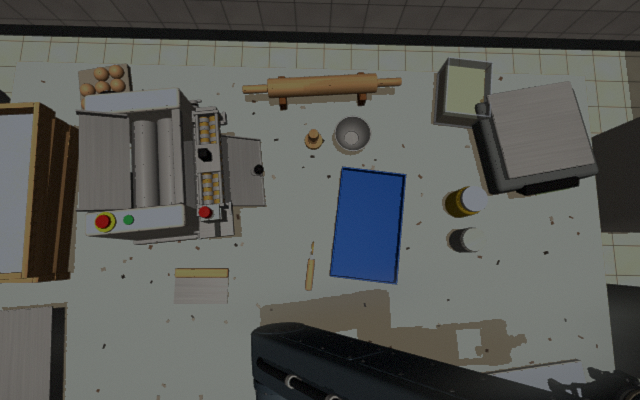

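Scene view: red jaw knob about (414,208), grip (402,260), flap knob (356,279), red index about (458,367). In the top view they are at (205,212), (205,155) and (259,169), and the tray is centred near (368,225). Next I'll measure them.

```bash
cat > m.py <<'E'
from h import *
np.set_printoptions(precision=4,suppress=True)
T=snap("top");S=snap("scene")
def tri(a,b):
    c1,d1=ray(T,*a);c2,d2=ray(S,*b)
    A=np.stack([d1,-d2],1);x=np.linalg.lstsq(A,c2-c1,rcond=None)[0]
    p,q=c1+d1*x[0],c2+d2*x[1];return (p+q)/2,np.linalg.norm(p-q)
def blob(s,mask,box):
    x0,y0,x1,y1=box;m=np.zeros_like(mask);m[y0:y1,x0:x1]=mask[y0:y1,x0:x1]
    n,l,st,c=cv2.connectedComponentsWithStats(m.astype(np.uint8))
    i=1+np.argmax(st[1:,4]);return c[i],st[i],l==i
def red(s):
    h=cv2.cvtColor(s["frame"],cv2.COLOR_RGB2HSV);return ((h[...,0]<8)|(h[...,0]>172))&(h[...,1]>150)&(h[...,2]>60)
def dark(s,t=45): return s["frame"].max(-1)<t
if __name__=="__main__":
    kt=blob(T,red(T),(190,200,220,225));ks=blob(S,red(S),(400,195,430,222))
    print("knob",kt[0],kt[1],ks[0],ks[1],tri(kt[0],ks[0]),onz(T,*kt[0],.27))
    gt=blob(T,dark(T),(193,143,217,167));gs=blob(S,dark(S),(392,245,412,275))
    print("grip",gt[:2],gs[:2],tri(gt[0],gs[0]))
    ft=blob(T,dark(T),(250,160,268,180));fs=blob(S,dark(S),(346,268,366,290))
    print("fk",ft[:2],fs[:2],tri(ft[0],fs[0]))
    it=blob(S,red(S),(440,355,475,380));print("idx",it[:2],dep(S,*it[0]))
    h=cv2.cvtColor(T["frame"],cv2.COLOR_RGB2HSV);b=(h[...,0]>100)&(h[...,0]<130)&(h[...,1]>130)
    bt=blob(T,b,(300,150,430,300));cn=cv2.findContours(bt[2].astype(np.uint8),0,1)[0]
    r=cv2.minAreaRect(max(cn,key=len));print("tray",r)
    pts=np.array([onz(T,*p,.03) for p in cv2.boxPoints(r)]);print(pts,pts.mean(0))
    def crop(s,b,f,k):
        x0,y0,x1,y1=b;cv2.imwrite(f,cv2.resize(np.clip(s["frame"][y0:y1,x0:x1,::-1].astype(float)*1.5,0,255).astype(np.uint8),None,fx=k,fy=k,interpolation=cv2.INTER_CUBIC))
    crop(S,(340,190,540,390),"pics/c1.png",3);crop(T,(70,80,280,250),"pics/c2.png",3)
E
python3 m.py
```

```text
knob [203.9479 211.5312] [199 207  11  11  96] [414.9623 205.9057] [411 203   9   7  53] (array([0.5031, 0.1966, 0.2733]), np.float64(0.00276329536891862)) [0.503  0.1989 0.27  ]
grip (array([204.4575, 154.4771]), array([198, 148,  14,  14, 153], dtype=int32)) (array([400.5263, 262.6667]), array([396, 259,  10,   9,  57], dtype=int32)) (array([0.6436, 0.2154, 0.2338]), np.float64(0.004851272207704225))Traceback (most recent call last):
  File "m.py", line 20, in <module>
    ft=blob(T,dark(T),(250,160,268,180));fs=blob(S,dark(S),(346,268,366,290))
                                            ~~~~^^^^^^^^^^^^^^^^^^^^^^^^^^^^^
  File "m.py", line 11, in blob
    i=1+np.argmax(st[1:,4]);return c[i],st[i],l==i
        ~~~~~~~~~^^^^^^^^^^
    return _wrapfunc(a, 'argmax', axis=axis, out=out, **kwds)
    return bound(*args, **kwds)
ValueError: attempt to get argmax of an empty sequence
```

```bash
sed -i 's/blob(S,dark(S),(346,268,366,290))/blob(S,dark(S,70),(346,268,366,290))/' m.py; python3 m.py
```

```text
knob [203.9479 211.5312] [199 207  11  11  96] [414.9623 205.9057] [411 203   9   7  53] (array([0.5031, 0.1966, 0.2733]), np.float64(0.00276329536891862)) [0.503  0.1989 0.27  ]
grip (array([204.4416, 154.4351]), array([198, 148,  14,  14, 154], dtype=int32)) (array([400.4912, 262.5263]), array([396, 259,  10,   8,  57], dtype=int32)) (array([0.6435, 0.2153, 0.2343]), np.float64(0.004909605008655948))
fk (array([258.2394, 169.1972]), array([254, 165,   9,  10,  71], dtype=int32)) (array([356.0625, 278.225 ]), array([352, 273,   9,  12,  80], dtype=int32)) (array([0.6519, 0.1153, 0.0595]), np.float64(0.0030159089203348924))
idx (array([457.9677, 367.1613]), array([453, 365,  11,   6,  31], dtype=int32)) [0.7905 0.4237 0.127 ]
tray ((368.7895202636719, 224.9263153076172), (66.84085083007812, 110.25448608398438), 6.418786525726318)
[[ 0.3558 -0.0915  0.03  ]
 [ 0.6723 -0.1234  0.03  ]
 [ 0.6541 -0.3192  0.03  ]
 [ 0.3387 -0.2782  0.03  ]] [ 0.5052 -0.2031  0.03  ]
```

View pics/c1.png

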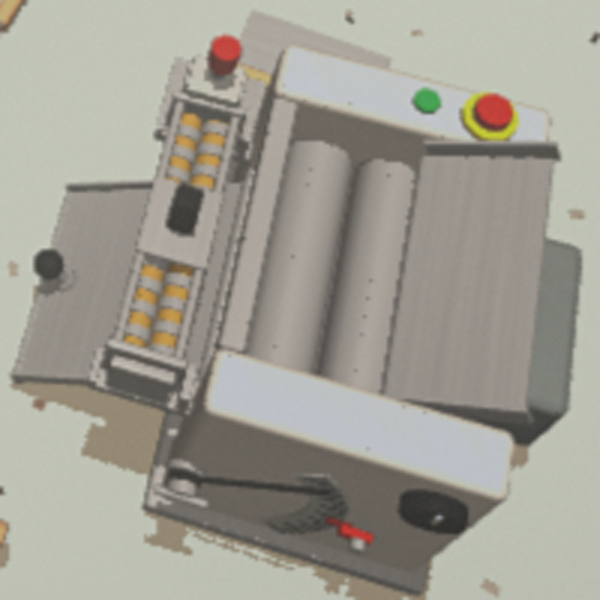

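View pics/c2.png

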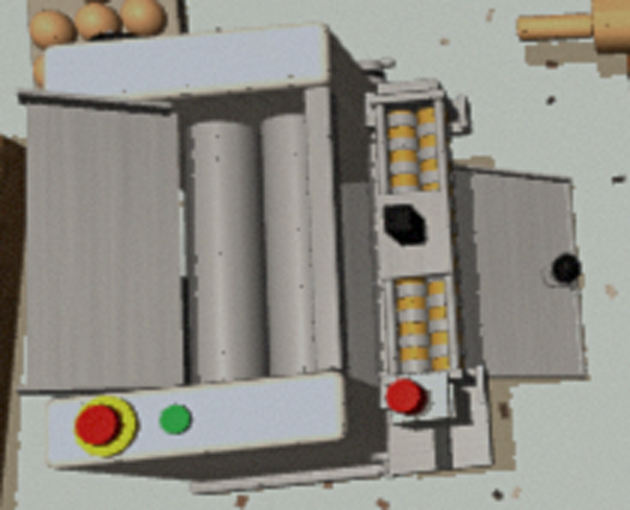

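The sheeter's +y points toward the robot, so its yaw is near +90°. The flap hangs at its stop, with the black pointer on the cheek and the red clip further round. I'll fit the sheeter's pose from its tops and compute the index angle from that.

```bash
cat > m2.py <<'E'
from m import *
CT=cloud(T);CS=cloud(S)
def rect(C,z0,z1,box,nm):
    m=(C[...,2]>z0)&(C[...,2]<z1)&(C[...,0]>box[0])&(C[...,0]<box[1])&(C[...,1]>box[2])&(C[...,1]<box[3])
    m=blob(None,m,(0,0,640,400))[2]
    p=C[m];r=cv2.minAreaRect((p[:,:2]*1000).astype(np.float32));print(nm,len(p),np.median(p[:,2]),r)
    return p
for C,n in((CT,"T"),(CS,"S")):
    rect(C,.285,.315,(.3,.56,.15,.6),n+" +y cheek"); rect(C,.285,.315,(.66,.95,.15,.6),n+" -y cheek")
E
python3 m2.py
python3 - <<'E'
from m import *
for n,z in (("grip",.2),):pass
E
```

```text
T +y cheek 144 0.28796551891834127 ((529.5038452148438, 445.894775390625), (64.1041488647461, 40.42345428466797), 5.229727268218994)
T -y cheek 140 0.2884269573354297 ((694.767578125, 465.3760070800781), (58.25829315185547, 46.069705963134766), 13.851240158081055)
S +y cheek 124 0.2889061375785065 ((523.1137084960938, 442.2875061035156), (48.91519546508789, 45.15512466430664), 2.9704015254974365)
S -y cheek 139 0.2888257011869508 ((700.6276245117188, 478.129150390625), (37.79131317138672, 70.85652160644531), 66.31470489501953)
```

```bash
python3 - <<'E'
from m2 import *
for u,v in((130,102),(180,96),(130,215),(165,210),(185,225),(103,160),(205,155),(205,165),(204,212),(245,160),(370,220)):print((u,v),CT[v,u])
w=lambda s:(s["frame"].min(-1)>185)
for s,C,bx in((T,CT,[(80,85,195,115),(80,200,195,245)]),(S,CS,[(405,300,515,360),(430,205,525,240)])):
  for b in bx:
    h=cv2.cvtColor(s["frame"],cv2.COLOR_RGB2HSV)
    print(b,h[(b[1]+b[3])//2,(b[0]+b[2])//2],C[(b[1]+b[3])//2,(b[0]+b[2])//2])
E
```

```text
T +y cheek 148 0.28771607634828 ((527.7021484375, 443.6974792480469), (61.96798324584961, 46.62483596801758), 2.1369786262512207)
T -y cheek 151 0.2884152740863678 ((700.398681640625, 478.88922119140625), (36.705684661865234, 68.659912109375), 62.3469123840332)
S +y cheek 146 0.2881908459720844 ((529.9669799804688, 441.17303466796875), (61.84644317626953, 47.34867477416992), 2.7687556743621826)
S -y cheek 141 0.2887032275254514 ((694.2039184570312, 462.6075744628906), (62.131019592285156, 45.62498092651367), 9.663212776184082)
(130, 102) [0.7552 0.3879 0.2664]
(180, 96) [0.776  0.2766 0.2593]
(130, 215) [0.4912 0.3565 0.2772]
(165, 210) [0.5045 0.2843 0.2706]
(185, 225) [0.4733 0.2422 0.2588]
(103, 160) [0.6157 0.4349 0.266 ]
(205, 155) [0.6328 0.2066 0.2654]
(205, 165) [0.6197 0.2178 0.224 ]
(204, 212) [0.5011 0.1965 0.2774]
(245, 160) [0.68   0.1576 0.0497]
(370, 220) [ 0.5184 -0.2105  0.0031]
(80, 85, 195, 115) [105  20 130] [0.7593 0.3709 0.269 ]
(80, 200, 195, 245) [108  20 130] [0.4767 0.3424 0.2718]
(405, 300, 515, 360) [108  10 131] [0.7601 0.384  0.2699]
(430, 205, 525, 240) [ 72  11 116] [0.4838 0.3474 0.2715]
```

```bash
cat > m3.py <<'E'
from m import *
CT=cloud(T);CS=cloud(S)
def fit(s,C,b,z0,z1,sel=None,hz=None,nm=""):
    x0,y0,x1,y1=b
    m=(C[...,2]>z0)&(C[...,2]<z1)
    if sel is not None:m&=sel
    m=cv2.morphologyEx(m.astype(np.uint8),cv2.MORPH_OPEN,np.ones((3,3)))>0 if hz is None else m
    q=blob(s,m,b);ys,xs=np.nonzero(q[2])
    z=np.median(C[q[2]][:,2]) if hz is None else hz
    P=np.array([onz(s,x,y,z)[:2] for x,y in zip(xs,ys)])*1000
    r=cv2.minAreaRect(P.astype(np.float32));print(nm,len(P),round(z,4),r,P.mean(0));return r
def lite(s):
    h=cv2.cvtColor(s["frame"],cv2.COLOR_RGB2HSV);return (h[...,0]>95)&(h[...,0]<115)&(h[...,1]>12)&(h[...,2]>105)
if __name__=="__main__":
    fit(T,CT,(78,84,195,118),.25,.29,lite(T),nm="T-y")
    fit(T,CT,(78,198,195,245),.25,.29,lite(T),nm="T+y")
    fit(S,CS,(405,300,520,370),.25,.29,lite(S),nm="S-y")
    fit(S,CS,(430,200,530,245),.25,.29,lite(S),nm="S+y")
    fit(T,CT,(193,143,217,167),.256,.275,dark(T),.266,nm="Tgrip")
    fit(S,CS,(385,240,420,280),.256,.275,dark(S,60),.266,nm="Sgrip")
    fit(T,CT,(193,200,217,220),.268,.285,red(T),.277,nm="Tknob")
    fit(S,CS,(395,190,430,220),.268,.285,red(S),.277,nm="Sknob")
E
python3 m3.py
```

```text
T-y 1375 0.2701 ((757.83837890625, 384.6148986816406), (38.865028381347656, 203.92953491210938), 6.75271463394165) [757.9786 384.0563]
T+y 1050 0.27 ((486.4774475097656, 320.4151916503906), (39.62431716918945, 143.5269775390625), 7.030056476593018) [487.1553 315.4848]
S-y 9 0.271 ((773.3367919921875, 402.808349609375), (5.013175964355469, 4.2201313972473145), 15.551100730895996) [773.3385 402.8065]Traceback (most recent call last):
  File "m3.py", line 18, in <module>
    fit(S,CS,(430,200,530,245),.25,.29,lite(S),nm="S+y")
    ~~~^^^^^^^^^^^^^^^^^^^^^^^^^^^^^^^^^^^^^^^^^^^^^^^^^
  File "m3.py", line 8, in fit
    q=blob(s,m,b);ys,xs=np.nonzero(q[2])
  File "m.py", line 11, in blob
    i=1+np.argmax(st[1:,4]);return c[i],st[i],l==i
        ~~~~~~~~~^^^^^^^^^^
    return _wrapfunc(a, 'argmax', axis=axis, out=out, **kwds)
    return bound(*args, **kwds)
ValueError: attempt to get argmax of an empty sequence
```

```bash
sed -i 's/^    fit(S,CS,(405,300/    fit(S,CS,(405,300/; s/lite(S),/S["frame"].min(-1)>95,/' m3.py; python3 m3.py
```

```text
T-y 1387 0.2699 ((757.6806030273438, 384.5132141113281), (39.04845428466797, 204.24440002441406), 6.752432346343994) [758.2111 384.071 ]
T+y 1038 0.27 ((486.7751770019531, 320.3598327636719), (39.59488296508789, 143.60435485839844), 6.944674015045166) [486.7662 316.3501]
S-y 2226 0.2695 ((760.9534301757812, 382.28509521484375), (49.85977554321289, 215.4956512451172), 6.914323329925537) [761.3601 383.9998]
S+y 1033 0.2693 ((490.27923583984375, 319.3631591796875), (50.83152770996094, 156.46536254882812), 6.81234073638916) [491.6394 314.8494]
Tgrip 101 0.266 ((637.3057250976562, 211.26795959472656), (23.61806869506836, 22.648027420043945), 4.005607604980469) [637.6466 211.5543]
Sgrip 80 0.266 ((644.689453125, 212.236572265625), (26.55584144592285, 18.9986629486084), 2.828416585922241) [644.7278 212.2725]
Tknob 95 0.277 ((501.249267578125, 196.61856079101562), (22.224082946777344, 21.77733039855957), 3.7386016845703125) [502.0594 196.7982]
Sknob 52 0.277 ((506.420654296875, 195.67552185058594), (17.3487548828125, 20.351268768310547), 24.480892181396484) [506.119  195.3141]
```

```bash
python3 - <<'E'
from m3 import *
for n,C,s,b in(("T",CT,T,(185,100,225,240)),):
    # cutter top cloud
    for z0,z1 in((.205,.235),):
        m=(C[...,2]>z0)&(C[...,2]<z1);x0,y0,x1,y1=b
        k=np.zeros_like(m);k[y0:y1,x0:x1]=m[y0:y1,x0:x1]
        im=s["frame"].copy();im[k]=(255,0,255)
        cv2.imwrite("pics/k.png",cv2.resize(im[90:250,70:280,::-1],None,fx=3,fy=3,interpolation=0))
im=S["frame"][330:390,380:520,::-1]
cv2.imwrite("pics/idx.png",cv2.resize(np.clip(im*1.4,0,255).astype(np.uint8),None,fx=5.7,fy=5.7,interpolation=2))
E
```

```text
(no output)
```

View pics/idx.png

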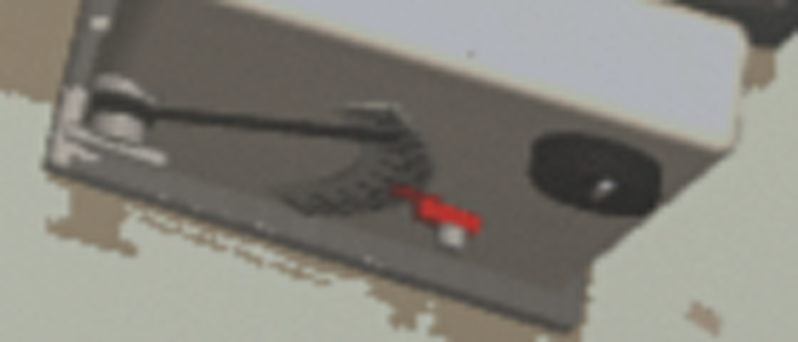

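```bash
cat > idx.py <<'E'
from m import *
yaw=np.radians(96.85);O=np.array([.6215,.3695,0])
X=np.array([np.cos(yaw),np.sin(yaw),0]);Y=np.array([-np.sin(yaw),np.cos(yaw),0])
def onplane(s,u,v,y=-.174):
    c,d=ray(s,u,v);k=(y-Y@(c-O))/(Y@d);p=c+k*d-O;return np.array([X@p,p[2]])
H=np.array([-.1,.13])
def rep(u,v,y):
    p=onplane(S,u,v,y)-H;a=np.arctan2(p[1],p[0]);return p*1000,np.hypot(*p)*1000,"flap angle",np.radians(35)-a
if __name__=="__main__":
    q=blob(S,red(S),(440,355,475,380))
    for y in(-.170,-.174,-.178):print("idx",y,rep(*q[0],y))
    for uv in((401,350),(448,353),(440,352.5),(420,351.5)):print("pointer",uv,rep(*uv,-.178))
    print("hinge proj",proj(S,O+X*-.1+Y*-.178+[0,0,.13]),proj(S,O+X*-.1+Y*-.19+[0,0,.13]))
    cand=np.argwhere(q[2]);print([ (int(c[1]),int(c[0]),round(rep(c[1],c[0],-.176)[1])) for c in cand])
E
python3 idx.py
```

```text
idx -0.17 (array([136.756 , -15.9248]), np.float64(137.68007652893445), 'flap angle', np.float64(0.7267897463254605))
idx -0.174 (array([134.2972,  -3.1272]), np.float64(134.33365156958814), 'flap angle', np.float64(0.6341470132079455))
idx -0.178 (array([131.8385,   9.6703]), np.float64(132.19266574850874), 'flap angle', np.float64(0.537646874183451))
pointer (401, 350) (array([-3.5474,  5.0796]), np.float64(6.195715722902006), 'flap angle', np.float64(-1.5695598548175382))
pointer (448, 353) (array([90.7251, 85.5843]), np.float64(124.72256154570856), 'flap angle', np.float64(-0.14538373055656062))
pointer (440, 352.5) (array([75.642, 72.62 ]), np.float64(104.858836689254), 'flap angle', np.float64(-0.15415306485063585))
pointer (420, 351.5) (array([36.5944, 37.0165]), np.float64(52.0516072401058), 'flap angle', np.float64(-0.18026662518433212))
hinge proj [[402.1484 351.0364]] [[401.0525 355.8788]]
[(454, 365, 122), (455, 365, 124), (456, 365, 126), (454, 366, 123), (455, 366, 125), (456, 366, 127), (457, 366, 129), (458, 366, 131), (459, 366, 133), (454, 367, 125), (455, 367, 127), (456, 367, 129), (457, 367, 131), (458, 367, 132), (459, 367, 134), (460, 367, 136), (461, 367, 138), (456, 368, 131), (457, 368, 132), (458, 368, 134), (459, 368, 136), (460, 368, 138), (461, 368, 140), (462, 368, 141), (463, 368, 143), (461, 369, 141), (462, 369, 143), (463, 369, 145), (463, 370, 147)]
```

Scene crop: hinge boss at about (401,350), pointer tip about (448,353), red clip (454–463, 365–370). That puts the index at roughly 0.6–0.7 rad, which I'll refine by eye once the flap is up. The layout is consistent: grip (641,212) mm, knob (504,196) mm, and yaw 96.85°. The knob-to-grip offset is 138 mm along the sheeter's y. Now I'll go to the jaw knob.

```bash
cat > go.py <<'E'
import sys
from h import *
np.set_printoptions(precision=3,suppress=True)
def to(p,yawdeg,st=None):
    st=st or manip.sense();Rm=R.from_quat(st["tool_rot"]);a=np.radians(yawdeg)
    z=np.array([np.cos(a),np.sin(a),0]);y=np.array([0,0,-1.]);x=np.cross(y,z)
    Rt=R.from_matrix(np.stack([x,y,z],1))
    return Rm.inv().apply(np.array(p)-st["tcp_pos"])*100,(Rm.inv()*Rt).as_rotvec()
if __name__=="__main__":
    a=list(map(float,sys.argv[1:]));st=manip.sense()
    print("t",st["t"],"tcp",st["tcp_pos"],"F",st["force"],"gap",st["finger_gap"]);print(*to(a[:3],a[3],st))
E
python3 go.py .50 -.25 .34 -40;python3 go.py .504 .196 .32 6.85
```

```text
t 1.0 tcp [ 0.164 -0.603  0.248] F [-0.506 -0.23   0.565] gap 0.9967555699319667
[-41.673  -9.169 -25.241] [ 0.    -0.607 -0.   ]
t 1.0 tcp [ 0.164 -0.603  0.248] F [-0.506 -0.23   0.565] gap 0.9967555699319667
[-53.774  -7.168 -68.17 ] [ 0.    -1.425 -0.   ]
```

```bash
python3 -m handwheel '[-42,-9,-25,0,-0.6,0,5.5, -42,-9,-25,0,-0.6,0,5.5, -42,-9,-25,0,-0.6,0,5.5, -42,-9,-25,0,-0.6,0,5.5, -42,-9,-25,0,-0.6,0,5.5, -42,-9,-25,0,-0.6,0,5.5, -42,-9,-25,0,-0.6,0,5.5, -42,-9,-25,0,-0.6,0,5.5, -42,-9,-25,0,-0.6,0,5.5, -42,-9,-25,0,-0.6,0,5.5]'; python3 go.py .504 .196 .32 6.85
```

```text
t: 1.83
tcp_pos: [0.45, -0.3066, 0.3244]
tool_rot: [0.297, -0.642, 0.642, -0.297]
force: [1.2, -0.9, -0.6]
finger_gap: 0.647
t 1.8333 tcp [ 0.45  -0.307  0.324] F [ 1.176 -0.921 -0.599] gap 0.6473996444181773
[-41.776   0.423 -28.46 ] [-0.    -0.825  0.   ]
```

```bash
python3 -m handwheel '[-42,0,-28,0,-0.83,0,5.5, -42,0,-28,0,-0.83,0,5.5, -42,0,-28,0,-0.83,0,5.5, -42,0,-28,0,-0.83,0,5.5, -42,0,-28,0,-0.83,0,5.5, -42,0,-28,0,-0.83,0,5.5, -42,0,-28,0,-0.83,0,5.5, -42,0,-28,0,-0.83,0,5.5, -42,0,-28,0,-0.83,0,5.5, -42,0,-28,0,-0.83,0,5.5]'; python3 go.py .504 .196 .32 6.85
```

```text
t: 2.67
tcp_pos: [0.4974, 0.1076, 0.3241]
tool_rot: [-0.53, 0.468, -0.468, 0.53]
force: [0.0, 0.1, -0.7]
finger_gap: 0.643
t 2.6667 tcp [0.497 0.108 0.324] F [ 0.049  0.062 -0.66 ] gap 0.6429726182437445
[-8.687  0.411  1.761] [-0.001  0.006  0.   ]
```

```bash
python3 -m handwheel '[-7,0,0.5,0,0,0,5.5, -7,0,0.5,0,0,0,5.5, -7,0,0.5,0,0,0,5.5, -7,0,0.5,0,0,0,5.5, -7,0,0.5,0,0,0,5.5]'; python3 go.py .504 .196 .262 6.85
```

```text
t: 3.08
tcp_pos: [0.4937, 0.1752, 0.3237]
tool_rot: [0.531, -0.467, 0.468, -0.53]
force: [0.4, 0.5, -0.6]
finger_gap: 0.645
t 3.0833 tcp [0.494 0.175 0.324] F [ 0.367  0.475 -0.631] gap 0.6447321820357458
[-1.943  6.171  1.283] [0.    0.006 0.001]
```

```bash
python3 -m handwheel '[-1.9,0,1.3,0,0,0,5.5, -1.9,3,1.3,0,0,0,5.5, -1.9,3,1.3,0,0,0,5.5, -1.9,3,1.3,0,0,0,5.5]'; python3 - <<'E'
from m3 import *
print(manip.sense()["tcp_pos"])
cv2.imwrite("pics/a1.png",np.hstack([cv2.resize(T["frame"][140:260,140:270,::-1],None,fx=3,fy=3),cv2.resize(S["frame"][150:270,360:490,::-1],None,fx=3,fy=3)]))
E
```

```text
t: 3.42
tcp_pos: [0.5033, 0.1943, 0.2926]
tool_rot: [0.531, -0.469, 0.467, -0.528]
force: [1.0, 0.2, 1.0]
finger_gap: 0.643
[0.5047 0.1948 0.2944]
```

View pics/a1.png

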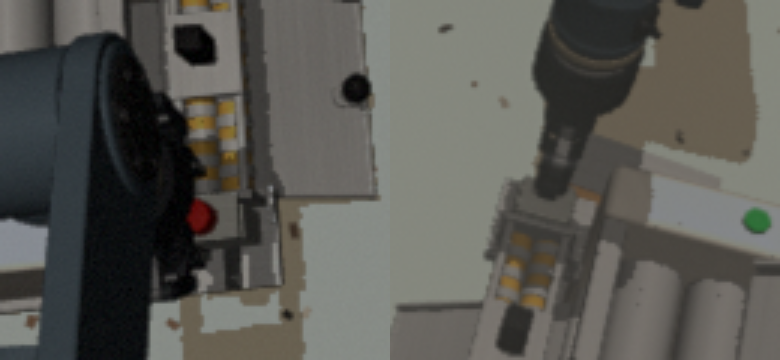

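The red knob is at crop (200,217) between the fingers, which straddle it along the sheeter's y. I'll descend and grip.

```bash
python3 -m handwheel '[0,1.6,0,0,0,0,5.5, 0,3.1,0,0,0,0,5.5, 0,3.1,0,0,0,0,5.5, 0,3.1,0,0,0,0,2.0, 0,3.1,0,0,0,0,1.5, 0,3.1,0,0,0,0,1.5, 0,3.1,0,0,0,0,1.5, 0,3.1,0,0,0,0,1.5]' 40; python3 go.py .504 .196 .262 6.85
```

```text
t: 4.18
tcp_pos: [0.505, 0.1959, 0.2643]
tool_rot: [-0.53, 0.467, -0.468, 0.531]
force: [-0.7, -1.4, 6.7]
finger_gap: 0.29
t 4.1833 tcp [0.505 0.196 0.264] F [-0.748 -1.428  6.703] gap 0.2896697754322616
[-0.023  0.234 -0.096] [-0.002  0.006  0.001]
```

```bash
python3 -m handwheel '[0,0,-0.6,0,0,0,1.5, 0,0,-1.2,0,0,0,1.5, 0,0,-1.8,0,0,0,1.5, 0,0,-2.4,0,0,0,1.5, 0,0,-2.9,0,0,0,1.5, 0,0,-3.1,0,0,0,1.5, 0,0,-3.1,0,0,0,1.5, 0,0,-3.1,0,0,0,1.5]'; python3 go.py .4742 .1923 .264 6.85
```

```text
t: 4.85
tcp_pos: [0.4758, 0.1924, 0.2643]
tool_rot: [-0.528, 0.466, -0.469, 0.532]
force: [3.6, -1.1, 6.1]
finger_gap: 0.291
t 4.85 tcp [0.476 0.192 0.264] F [ 3.64  -1.098  6.112] gap 0.2907414721990134
[-0.014  0.032 -0.157] [-0.007  0.005  0.   ]
```

```bash
python3 -m handwheel '[0,0,-0.2,0,0,0,1.5, 0,0,-0.3,0,0,0,1.5, 0,0,-0.3,0,0,0,1.5]'; python3 go.py .4742 .1923 .264 6.85
```

```text
t: 5.1
tcp_pos: [0.4756, 0.1924, 0.2644]
tool_rot: [-0.527, 0.465, -0.471, 0.534]
force: [10.5, 1.3, 1.3]
finger_gap: 0.291
t 5.1 tcp [0.476 0.192 0.264] F [10.463  1.255  1.264] gap 0.29084910090238736
[-0.013  0.034 -0.144] [-0.013  0.005 -0.   ]
```

The jaw is at its stop: 29.6 mm of travel, with the force up to 10 N. I'll release, rise and go above the cutter grip.

```bash
python3 -m handwheel '[0,0,0.3,0,0,0,5.5, 0,0,0.3,0,0,0,5.5, 0,0,0.3,0,0,0,5.5, 0,-2,0.3,0,0,0,5.5, 0,-5,0.3,0,0,0,5.5, 0,-5,0.3,0,0,0,5.5]'; python3 go.py .641 .212 .31 6.85
```

```text
t: 5.6
tcp_pos: [0.4751, 0.1928, 0.3168]
tool_rot: [-0.528, 0.466, -0.469, 0.532]
force: [1.1, 0.3, 0.9]
finger_gap: 0.646
t 5.6 tcp [0.475 0.193 0.317] F [1.106 0.311 0.937] gap 0.64565433596585
[ 0.177  0.793 16.699] [-0.007  0.006 -0.001]
```

```bash
python3 -m handwheel '[0.1,0,4,0,0,0,5.5, 0.2,0,8,0,0,0,5.5, 0.2,0,12,0,0,0,5.5, 0.2,0,15,0,0,0,5.5, 0.2,0,16.6,0,0,0,5.5, 0.2,0,16.6,0,0,0,5.5, 0.2,0,16.6,0,0,0,5.5]'; python3 - <<'E'
from m3 import *
fit(S,CS,(370,160,440,230),.268,.285,red(S),.277,nm="Sknob")
cv2.imwrite("pics/a2.png",np.hstack([cv2.resize(T["frame"][120:240,140:270,::-1],None,fx=3,fy=3),cv2.resize(S["frame"][180:300,340:470,::-1],None,fx=3,fy=3)]))
E
python3 go.py .641 .212 .246 6.85
```

```text
t: 6.18
tcp_pos: [0.6376, 0.2109, 0.3111]
tool_rot: [0.531, -0.469, 0.467, -0.529]
force: [-0.3, 0.4, 0.2]
finger_gap: 0.644
t 6.2833 tcp [0.637 0.211 0.312] F [ 0.159 -0.275 -0.676] gap 0.6449028274951313
[-0.048  6.601  0.473] [ 0.003  0.006 -0.   ]Traceback (most recent call last):
  File "<stdin>", line 2, in <module>
  File "m3.py", line 8, in fit
    q=blob(s,m,b);ys,xs=np.nonzero(q[2])
  File "m.py", line 11, in blob
    i=1+np.argmax(st[1:,4]);return c[i],st[i],l==i
        ~~~~~~~~~^^^^^^^^^^
    return _wrapfunc(a, 'argmax', axis=axis, out=out, **kwds)
    return bound(*args, **kwds)
ValueError: attempt to get argmax of an empty sequence
```

```bash
python3 - <<'E'
from m3 import *
cv2.imwrite("pics/a2.png",np.hstack([cv2.resize(T["frame"][120:240,140:270,::-1],None,fx=3,fy=3),cv2.resize(S["frame"][170:290,340:470,::-1],None,fx=3,fy=3)]))
E
```

```text
(no output)
```

View pics/a2.png

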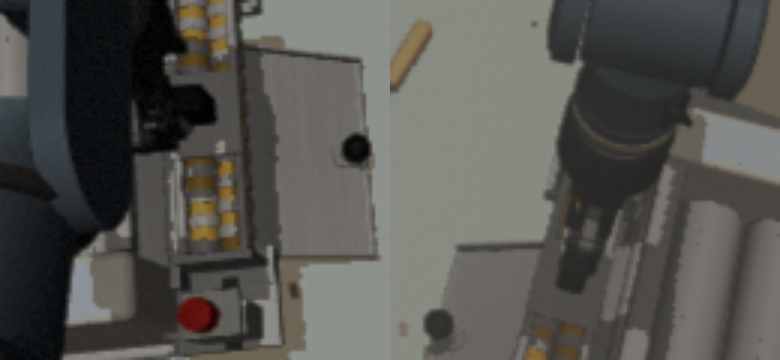

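The jaw is visibly open and clear of the cassette; the grip post sits between the fingers. I'll descend and grip.

```bash
python3 -m handwheel '[0,2,0.4,0,0,0,5.5, 0,4,0.4,0,0,0,5.5, 0,6.2,0.4,0,0,0,5.5, 0,6.2,0.4,0,0,0,5.5, 0,6.2,0.4,0,0,0,2.0, 0,6.2,0.4,0,0,0,1.2, 0,6.2,0.4,0,0,0,1.2, 0,6.2,0.4,0,0,0,1.2, 0,6.2,0.4,0,0,0,1.2, 0,6.2,0.4,0,0,0,1.2]' 80; python3 go.py .641 .212 .25 6.85
```

```text
t: 7.22
tcp_pos: [0.6422, 0.2115, 0.2531]
tool_rot: [-0.53, 0.468, -0.468, 0.531]
force: [-5.1, -0.0, 6.2]
finger_gap: 0.246
t 7.2167 tcp [0.642 0.212 0.253] F [-5.15  -0.039  6.229] gap 0.24627215482887432
[-0.062  0.312 -0.117] [-0.001  0.006 -0.   ]
```

```bash
python3 -m handwheel '[0,-0.7,0,0,0,0,1.2, 0,-1.5,0,0,0,0,1.2, 0,-2.5,0,0,0,0,1.2, 0,-3.5,0,0,0,0,1.2, 0,-4.5,0,0,0,0,1.2, 0,-6,0,0,0,0,1.2, 0,-8,0,0,0,0,1.2, 0,-10,0,0,0,0,1.2, 0,-11,0,0,0,0,1.2, 0,-11,0,0,0,0,1.2]'; python3 - <<'E'
from m3 import *
print(manip.sense())
cv2.imwrite("pics/a3.png",np.hstack([cv2.resize(T["frame"][80:280,120:320,::-1],None,fx=2,fy=2),cv2.resize(S["frame"][170:370,340:540,::-1],None,fx=2,fy=2)]))
E
```

```text
t: 8.05
tcp_pos: [0.6442, 0.2117, 0.365]
tool_rot: [-0.528, 0.466, -0.47, 0.533]
force: [1.1, 0.8, -7.0]
finger_gap: 0.241
{'t': 8.15, 'q': array([ 0.1531,  0.5089,  1.1478, -0.0001,  1.485 ,  0.028 ]), 'qd': array([ 0.0005,  0.0238,  0.0404, -0.0017,  0.008 , -0.0005]), 'tau': array([  0.0217, -53.9775, -25.5151,   0.105 ,  -0.1036,   0.0033]), 'tcp_pos': array([0.6422, 0.2114, 0.3607]), 'tool_rot': array([ 0.5303, -0.4678,  0.4678, -0.5302]), 'force': array([-0.4143, -0.0583, -8.9641]), 'ft_torque': array([-0.1496,  0.0618, -0.0196]), 'finger_gap': 0.24294655147859182}
```

View pics/a3.png

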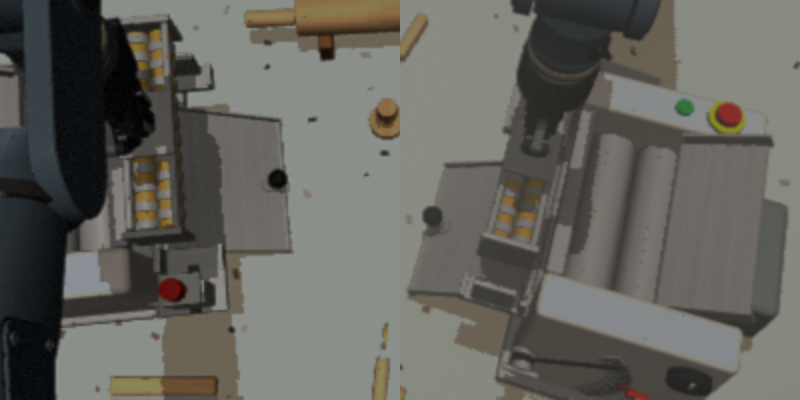

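The cassette is lifted clear, with Fz about −9 N, which is about 0.85 kg with small torque. I'll carry it to the tray.

```bash
python3 go.py .505 -.203 .36 -6.5; python3 - <<'E'
from m3 import *
for s in (S,T):
    h=cv2.cvtColor(s["frame"],cv2.COLOR_RGB2HSV);b=(h[...,0]>100)&(h[...,0]<130)&(h[...,1]>130)
    cn=cv2.findContours(b.astype(np.uint8),0,1)[0];c=max(cn,key=cv2.contourArea)
    P=np.array([onz(s,*p[0],.03)[:2] for p in c],np.float32)*1000
    print(cv2.minAreaRect(P))
E
```

```text
t 8.15 tcp [0.642 0.211 0.361] F [-0.414 -0.058 -8.964] gap 0.24294655147859182
[ 39.402   0.074 -18.782] [0.    0.238 0.   ]
((513.15283203125, -201.71792602539062), (183.0361785888672, 308.1878967285156), 83.88651275634766)
((505.09759521484375, -201.26980590820312), (188.401611328125, 317.168212890625), 84.23184967041016)
```

```bash
python3 -m handwheel '[1.5,0,-0.7,0,0.01,0,1.2, 4,0,-1.9,0,0.03,0,1.2, 7.5,0,-3.6,0,0.05,0,1.2, 11,0,-5.3,0,0.07,0,1.2, 14.5,0,-6.9,0,0.09,0,1.2, 18,0,-8.6,0,0.11,0,1.2, 21.5,0,-10.2,0,0.13,0,1.2, 25,0,-11.9,0,0.15,0,1.2, 28.5,0,-13.6,0,0.17,0,1.2, 32,0,-15.2,0,0.2,0,1.2]'; python3 go.py .507 -.202 .30 -6.0
```

```text
t: 9.08
tcp_pos: [0.5298, -0.1263, 0.3596]
tool_rot: [-0.481, 0.519, -0.518, 0.48]
force: [0.7, 0.4, -8.3]
finger_gap: 0.246
t 9.0833 tcp [ 0.53  -0.126  0.36 ] F [ 0.716  0.42  -8.331] gap 0.24649911854864856
[ 7.729  5.954 -1.686] [ 0.003  0.029 -0.001]
```

```bash
python3 -m handwheel '[2.5,0,-0.5,0,0.01,0,1.2, 5,0,-1.1,0,0.02,0,1.2, 7,1,-1.5,0,0.03,0,1.2, 7.7,3,-1.7,0,0.03,0,1.2, 7.7,6,-1.7,0,0.03,0,1.2, 7.7,9,-1.7,0,0.03,0,1.2, 7.7,12,-1.7,0,0.03,0,1.2, 7.7,15,-1.7,0,0.03,0,1.2, 7.7,17,-1.7,0,0.03,0,1.2, 7.7,17,-1.7,0,0.03,0,1.2]'; python3 go.py .507 -.202 .092 -6.0; python3 - <<'E'
from m3 import *
cv2.imwrite("pics/a4.png",np.hstack([cv2.resize(T["frame"][130:330,270:470,::-1],None,fx=2,fy=2),cv2.resize(S["frame"][100:300,180:380,::-1],None,fx=2,fy=2)]))
E
```

```text
t: 9.92
tcp_pos: [0.5053, -0.1985, 0.1855]
tool_rot: [-0.474, 0.53, -0.521, 0.472]
force: [-0.9, 1.5, -7.2]
finger_gap: 0.237
t 9.9167 tcp [ 0.505 -0.198  0.185] F [-0.884  1.509 -7.22 ] gap 0.2369598255767874
[0.388 9.342 0.312] [ 0.011 -0.001 -0.006]
```

View pics/a4.png

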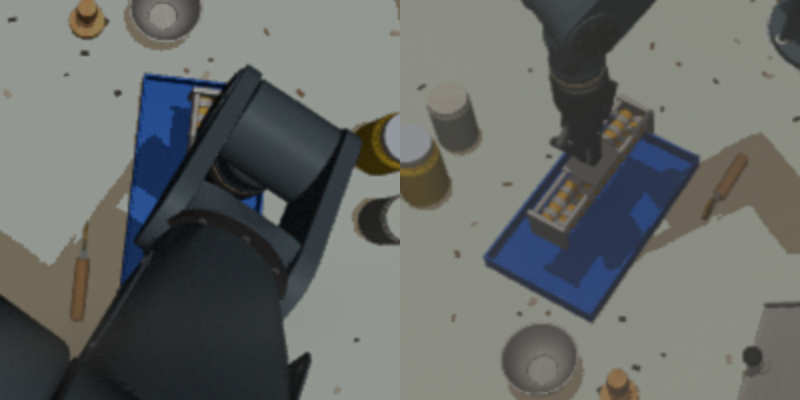

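```bash
python3 -m handwheel '[0.2,2,0.1,0,0,0,1.2, 0.3,4,0.2,0,0,0,1.2, 0.3,6,0.2,0,0,0,1.2, 0.3,7.5,0.2,0,0,0,1.2, 0.3,8.3,0.2,0,0,0,1.2, 0.3,8.6,0.2,0,0,0,1.2, 0.3,8.6,0.2,0,0,0,1.2, 0.3,8.6,0.2,0,0,0,1.2]'; python3 go.py .507 -.202 .092 -6.0
```

```text
t: 10.68
tcp_pos: [0.5117, -0.2045, 0.1061]
tool_rot: [0.473, -0.524, 0.527, -0.473]
force: [0.3, 0.1, -7.7]
finger_gap: 0.243
t 10.6833 tcp [ 0.512 -0.204  0.106] F [ 0.317  0.134 -7.71 ] gap 0.24323781034919809
[-0.197  1.409 -0.496] [-0.003 -0.     0.001]
```

```bash
python3 -m handwheel '[0,0.4,0,0,0,0,1.2, 0,0.8,0,0,0,0,1.2, 0,1.0,0,0,0,0,1.2, 0,1.2,0,0,0,0,1.2, 0,1.2,0,0,0,0,1.2]'; python3 go.py .507 -.202 .092 -6.0
```

```text
t: 11.1
tcp_pos: [0.5102, -0.2036, 0.0924]
tool_rot: [-0.473, 0.526, -0.525, 0.473]
force: [-1.0, 0.9, -8.0]
finger_gap: 0.245
t 11.1 tcp [ 0.51  -0.204  0.092] F [-1.045  0.858 -8.022] gap 0.24499260515895194
[-0.124  0.036 -0.338] [ 0.001 -0.    -0.   ]
```

Still hanging; continue in millimetres.

```bash
python3 -m handwheel '[0,0.15,0,0,0,0,1.2, 0,0.3,0,0,0,0,1.2, 0,0.3,0,0,0,0,1.2, 0,0.3,0,0,0,0,1.2]'; python3 go.py .507 -.202 .092 -6.0
```

```text
t: 11.43
tcp_pos: [0.5104, -0.2038, 0.0921]
tool_rot: [0.473, -0.525, 0.526, -0.473]
force: [-3.9, 1.2, 8.5]
finger_gap: 0.245
t 11.4333 tcp [ 0.51  -0.204  0.092] F [-3.918  1.222  8.477] gap 0.2451005284501553
[-0.14   0.005 -0.354] [-0. -0.  0.]
```

The cassette is touching the floor: Fz went from −8 to +8.5 N at the expected height. I'll open and rise.

```bash
python3 -m handwheel '[0,-0.2,0,0,0,0,1.2, 0,-0.2,0,0,0,0,4, 0,-0.2,0,0,0,0,5.5, 0,-0.2,0,0,0,0,5.5, 0,-0.2,0,0,0,0,5.5, 0,-2,0,0,0,0,5.5, 0,-5,0,0,0,0,5.5, 0,-9,0,0,0,0,5.5, 0,-13,0,0,0,0,5.5, 0,-17,0,0,0,0,5.5]'; python3 go.py .652 .117 .20 6.85
```

```text
t: 12.27
tcp_pos: [0.5103, -0.2036, 0.2614]
tool_rot: [-0.473, 0.526, -0.525, 0.473]
force: [0.3, -0.4, -0.0]
finger_gap: 0.645
t 12.2667 tcp [ 0.51  -0.204  0.261] F [ 0.288 -0.446 -0.025] gap 0.6452763083890847
[-33.364   6.142  10.738] [ 0.    -0.225 -0.   ]
```

```bash
python3 -m handwheel '[-3.5,0,1.1,0,-0.02,0,5.5, -7.5,0,2.4,0,-0.05,0,5.5, -11.5,0,3.7,0,-0.08,0,5.5, -15.5,0,5,0,-0.11,0,5.5, -19.5,0,6.3,0,-0.14,0,5.5, -23.5,0,7.6,0,-0.17,0,5.5, -27.5,0,8.9,0,-0.2,0,5.5, -31,0,10,0,-0.22,0,5.5, -33.4,0,10.7,0,-0.225,0,5.5, -33.4,0,10.7,0,-0.225,0,5.5]'; python3 go.py .652 .116 .062 6.85;  python3 - <<'E'
from m3 import *
cv2.imwrite("pics/a5.png",np.hstack([cv2.resize(T["frame"][100:300,190:420,::-1],None,fx=1.7,fy=1.7),cv2.resize(S["frame"][100:300,180:410,::-1],None,fx=1.7,fy=1.7)]))
E
```

```text
t: 13.1
tcp_pos: [0.6534, 0.1227, 0.2595]
tool_rot: [-0.529, 0.468, -0.468, 0.532]
force: [1.0, 0.1, 0.2]
finger_gap: 0.644
t 13.1 tcp [0.653 0.123 0.259] F [0.977 0.089 0.168] gap 0.6436650450600441
[ 0.685 19.745 -0.267] [-0.002  0.006 -0.002]
```

View pics/a5.png

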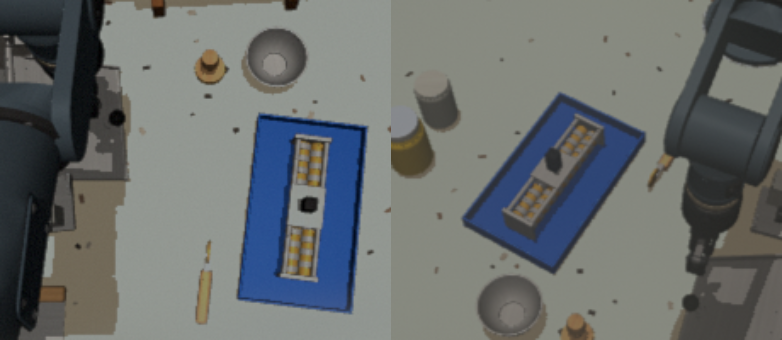

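The cassette stands upright, centred in the tray with clearance all round, and the other objects haven't moved. I'll descend on the flap's ball knob.

```bash
python3 -m handwheel '[0.6,3,-0.2,0,0,0,5.5, 0.7,6.5,-0.3,0,0,0,5.5, 0.7,10,-0.3,0,0,0,5.5, 0.7,13,-0.3,0,0,0,5.5, 0.7,15,-0.3,0,0,0,5.5, 0.7,16.5,-0.3,0,0,0,5.5, 0.7,16.5,-0.3,0,0,0,5.5]'; python3 go.py .652 .116 .062 6.85;  python3 - <<'E'
from m3 import *
cv2.imwrite("pics/a6.png",np.hstack([cv2.resize(T["frame"][120:220,190:300,::-1],None,fx=3.5,fy=3.5),cv2.resize(S["frame"][230:330,310:420,::-1],None,fx=3.5,fy=3.5)]))
E
```

```text
t: 13.78
tcp_pos: [0.6466, 0.1078, 0.0909]
tool_rot: [0.531, -0.472, 0.468, -0.526]
force: [-0.7, -0.7, 0.6]
finger_gap: 0.643
t 13.7833 tcp [0.647 0.108 0.091] F [-0.745 -0.726  0.61 ] gap 0.6431611076219991
[-0.75   2.888  0.653] [ 0.008 -0.002 -0.001]
```

View pics/a6.png

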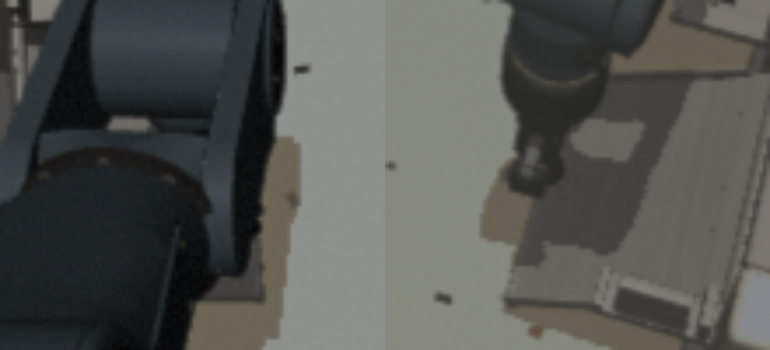

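```bash
python3 -m handwheel '[-0.6,0,0.5,0,0,0,5.5, -0.7,0,0.6,0,0,0,5.5, -0.7,0,0.6,0,0,0,5.5, -0.7,0,0.6,0,0,0,5.5]'; python3 go.py .652 .116 .062 6.85
```

```text
t: 14.22
tcp_pos: [0.6556, 0.1179, 0.0961]
tool_rot: [-0.529, 0.468, -0.47, 0.53]
force: [-0.6, 0.1, 0.3]
finger_gap: 0.646
t 14.2167 tcp [0.656 0.118 0.096] F [-0.589  0.095  0.343] gap 0.6455993217542791
[ 0.142  3.404 -0.392] [-0.002  0.001  0.   ]
```

```bash
python3 -m handwheel '[0,1.5,-0.3,0,0,0,5.5, 0.1,2.8,-0.3,0,0,0,5.5, 0.1,3.3,-0.3,0,0,0,5.5, 0.1,3.3,-0.3,0,0,0,5.5, 0.1,3.3,-0.3,0,0,0,5.5]'; python3 go.py .652 .116 .062 6.85
```

```text
t: 14.63
tcp_pos: [0.6518, 0.1162, 0.0612]
tool_rot: [0.529, -0.469, 0.469, -0.529]
force: [-0.5, 0.2, -1.2]
finger_gap: 0.65
t 14.6333 tcp [0.652 0.116 0.061] F [-0.486  0.158 -1.232] gap 0.6496941478764394
[ 0.022 -0.077  0.02 ] [ 0.001  0.    -0.   ]
```

```bash
python3 -m handwheel '[0,0,0,0,0,0,3, 0,0,0,0,0,0,1.5, 0,0,0,0,0,0,1.5, 0,0,0,0,0,0,1.5, 0,0,0,0,0,0,1.5, 0,0,0,0,0,0,1.5]' 50; python3 go.py .652 .116 .062 6.85
```

```text
t: 15.13
tcp_pos: [0.6523, 0.1162, 0.0626]
tool_rot: [-0.529, 0.469, -0.469, 0.529]
force: [-2.3, -0.3, 6.0]
finger_gap: 0.292
t 15.1333 tcp [0.652 0.116 0.063] F [-2.316 -0.321  6.043] gap 0.29223497052208497
[ 0.016  0.064 -0.037] [-0.001  0.     0.   ]
```

```bash
python3 -m handwheel '[0.3,-0.8,0,0,0,0,1.5, 0.58,-1.58,0,0,0,0,1.5, 0.8,-2.4,0,0,0,0,1.5, 1.0,-3.2,0,0,0,0,1.5, 1.15,-4,0,0,0,0,1.5, 1.28,-4.87,0,0,0,0,1.5, 1.28,-4.87,0,0,0,0,1.5, 1.28,-4.87,0,0,0,0,1.5]'; python3 go.py .652 .116 .062 6.85;  python3 - <<'E'
from m3 import *
a=cv2.resize(S["frame"][240:390,320:480,::-1],None,fx=4,fy=4,interpolation=2)
cv2.imwrite("pics/a7.png",np.clip(a*1.4,0,255).astype(np.uint8))
E
```

```text
t: 15.8
tcp_pos: [0.6538, 0.1037, 0.1112]
tool_rot: [-0.529, 0.469, -0.469, 0.529]
force: [2.2, 2.9, -3.8]
finger_gap: 0.297
t 15.8 tcp [0.654 0.104 0.111] F [ 2.189  2.94  -3.78 ] gap 0.2965876698866862
[-1.243  4.925 -0.036] [-0.001  0.    -0.   ]
```

View pics/a7.png

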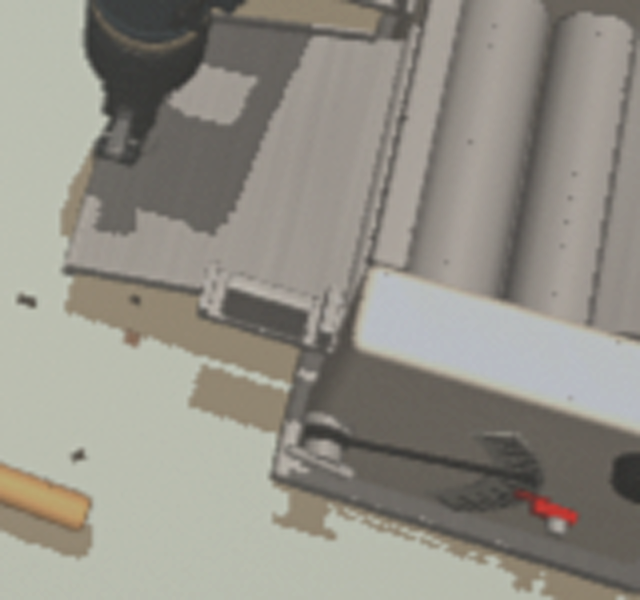

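The flap follows the ball, and the pointer has moved to tip about (452,360) with the red clip at (456–464, 364–370). Now I'll measure pointer and clip depth at sub-pixel level, to see whether depth can resolve the planes.

```bash
cat > acc.py <<'E'
import sys
from h import *
n=int(sys.argv[2]);F=[];D=[]
for i in range(n):
    s=manip.snapshot("scene");F.append(s["frame"].astype(float));D.append(s["depth"])
D=np.array(D,float);D[D==0]=np.nan
st=manip.sense()
np.savez(sys.argv[1],F=np.mean(F,0),D=np.nanmedian(D,0),sd=np.nanstd(D,0),K=s["camera_matrix"],rvec=s["rvec"],tvec=s["tvec"],tcp=st["tcp_pos"],q=st["tool_rot"])
print(st["t"],st["tcp_pos"],st["force"])
E
python3 acc.py a30 8
cat > an.py <<'E'
import sys
from h import *
np.set_printoptions(precision=1,suppress=True,linewidth=200)
z=np.load(sys.argv[1]+".npz");S=dict(frame=z["F"].astype(np.uint8),depth=z["D"],camera_matrix=z["K"],rvec=z["rvec"],tvec=z["tvec"])
yaw=np.radians(96.85);O=np.array([.6215,.3695,0])
M=np.array([[np.cos(yaw),np.sin(yaw),0],[-np.sin(yaw),np.cos(yaw),0],[0,0,1]])
C=(cloud(S)-O)@M.T-[-.1,0,.13]
f=z["F"];red=(f[...,0]>f[...,1]*1.8)&(f[...,0]>f[...,2]*1.8);red[:360]|=0
box=np.zeros((400,640),bool);box[340:385,395:475]=1
dk=(f.max(-1)<52)&box
if __name__=="__main__":
    print("sd",np.nanmedian(z["sd"][box])*1000,"mm")
    for v,u in np.argwhere(red&box):print("R",u,v,C[v,u]*1000,f[v,u])
    for v,u in np.argwhere(dk)[::4]:print("P",u,v,C[v,u]*1000,f[v,u].max())
E
python3 an.py a30
```

```text
16.3 [0.65379866 0.10376357 0.11031533] [ 2.95318292  4.47633356 -4.46188573]Traceback (most recent call last):
  File "an.py", line 8, in <module>
    f=z["F"];red=(f[...,0]>f[...,1]*1.8)&(f[...,0]>f[...,2]*1.8);red[:360]|=0
                                                                 ^^^^^^^^^^^^
numpy._core._exceptions._UFuncOutputCastingError: Cannot cast ufunc 'bitwise_or' output from dtype('int64') to dtype('bool') with casting rule 'same_kind'
```

```bash
sed -i 's/;red\[:360\]|=0//' an.py; python3 an.py a30
```

```text
sd 2.0828037557931203 mm
R 450 363 [ 114.2 -170.3   -3.1] [76.9 37.1 34.1]
R 451 363 [ 116.8 -169.    -5. ] [83.1 37.9 35.2]
R 452 363 [ 119.  -168.2   -5.1] [75.2 40.8 38.1]
R 451 364 [ 117.7 -170.4   -8. ] [69.1 38.2 35.6]
R 452 364 [ 119.5 -170.4   -5.7] [77.1 37.8 35.4]
R 453 364 [ 121.4 -170.2   -3.8] [79.  37.8 35.1]
R 454 364 [ 124.  -169.    -5.4] [84.5 40.5 37.8]
R 455 364 [ 125.8 -169.1   -2.8] [89.2 44.1 40.9]
R 453 365 [ 121.9 -172.4   -4.3] [81.4 38.1 35.1]
R 454 365 [ 124.  -171.9   -3.6] [118.8  38.6  35.1]
R 455 365 [ 126.2 -171.3   -3.3] [126.2  38.9  35.2]
R 456 365 [ 128.8 -170.    -4.9] [103.4  39.1  36. ]
R 453 366 [ 122.2 -174.8   -3.9] [85.9 38.5 35.9]
R 454 366 [ 124.1 -174.8   -1.6] [126.1  40.9  37.2]
R 455 366 [ 126.4 -173.8   -2.4] [134.8  40.5  36.5]
R 456 366 [ 128.8 -173.    -3. ] [129.9  39.9  36.1]
R 457 366 [ 131.1 -172.2   -3.1] [127.9  41.5  37.9]
R 458 366 [ 133.6 -170.9   -4.8] [125.6  45.2  41.4]
R 459 366 [ 136.  -170.    -5.6] [110.1  49.1  45. ]
R 453 367 [ 122.5 -177.3   -3.4] [80.8 38.9 36. ]
R 454 367 [ 124.5 -176.9   -2.2] [122.   39.4  3
[... 2358 characters left out ...]
75
P 446 357 [  96.1 -172.3   37.1] 47.25
P 474 357 [ 143.3 -174.9  101.8] 37.0
P 444 358 [  92.7 -174.7   33.2] 39.75
P 448 358 [ 100.6 -173.6   38.5] 44.0
P 452 358 [ 110.7 -168.4   31. ] 44.75
P 445 359 [  99.8 -167.5    5.9] 50.875
P 449 359 [ 103.2 -175.1   38.4] 39.5
P 453 359 [ 114.4 -167.9   24.8] 43.5
P 450 360 [ 110.4 -168.2   11.9] 46.75
P 454 360 [ 117.7 -168.2   20.8] 48.25
P 448 361 [ 108.2 -168.4    1. ] 47.25
P 454 361 [ 119.5 -167.9   12.7] 51.0
P 474 362 [ 148.1 -180.7   87.1] 41.5
P 445 364 [ 107.7 -168.   -29.3] 45.875
P 440 365 [  99.8 -167.8  -49.6] 49.0
P 447 365 [ 112.8 -168.7  -29.9] 50.0
P 437 366 [  95.1 -168.7  -61.9] 51.625
P 445 366 [ 110.6 -168.9  -41.6] 48.375
```

Averaged depth resolves it well. The bright red (454–463, 365–369) is the clip's top face, about 4 mm below shaft height, over x = 124–147 mm. Since the clip is 12 mm wide, its centre is about 6 mm lower. The pointer's top edge has slope 0.32, against 0.31 expected at 0.30 rad. Next I'll regress both.

```bash
cat > reg.py <<'E'
from an import *
import sys
dx=.0035
m=red&box&(f[...,0]>118);P=C[m]*1000+[dx*1000,0,0]
P=P[(P[:,1]>-177)&(P[:,1]<-169.5)]
A=np.c_[P[:,0]-139,np.ones(len(P))];c,res,_,_=np.linalg.lstsq(A,P[:,2],rcond=None)
sd=np.std(P[:,2]-A@c)
print("clip n",len(P),"slope %.3f z@139 %.2f sd %.2f x %.1f..%.1f"%(c[0],c[1],sd,P[:,0].min(),P[:,0].max()))
for hw in(0,5,6):print(" hw",hw,"theta %.3f"%(np.radians(35)-np.arctan2(c[1]-hw,139)))
print(" from slope theta %.3f"%(np.radians(35)-np.arctan(c[0])))
m=(f.max(-1)<48)&box;Q=C[m]*1000+[dx*1000,0,0]
Q=Q[(Q[:,1]>-176.5)&(Q[:,1]<-172)&(Q[:,0]>18)&(Q[:,0]<125)]
for k in range(4):
    A=np.c_[Q[:,0],np.ones(len(Q))];p=np.linalg.lstsq(A,Q[:,2],rcond=None)[0];r=Q[:,2]-A@p;Q=Q[abs(r)<max(3,2*r.std())]
print("pointer n",len(Q),"slope angle->theta %.3f intercept %.2f sd %.2f xmax %.1f"%(np.radians(35)-np.arctan(p[0]),p[1],r.std(),Q[:,0].max()))
print("tcp",np.round(z["tcp"]*1000,1))
E
python3 reg.py a30
```

```text
clip n 26 slope -0.074 z@139 -3.99 sd 0.81 x 127.5..149.5
 hw 0 theta 0.640
 hw 5 theta 0.675
 hw 6 theta 0.683
 from slope theta 0.685
pointer n 56 slope angle->theta 0.276 intercept 1.61 sd 1.34 xmax 112.7
tcp [653.8 103.8 110.3]
```

Two independent estimates agree: 0.683 rad from the clip's position and 0.685 from its slope. I'll raise along the arc to about 0.685.

```bash
python3 -m handwheel '[0.06,-0.84,0,0,0,0,1.5, 0.09,-1.68,0,0,0,0,1.5, 0.08,-2.5,0,0,0,0,1.5, 0.02,-3.36,0,0,0,0,1.5, -0.08,-4.2,0,0,0,0,1.5, -0.21,-5.03,0,0,0,0,1.5, -0.38,-5.8,0,0,0,0,1.5, -0.55,-6.42,0,0,0,0,1.5, -0.55,-6.42,0,0,0,0,1.5, -0.55,-6.42,0,0,0,0,1.5]'; python3 acc.py a68 10; python3 reg.py a68;python3 - <<'E'
from h import *
f=np.load("a68.npz")["F"]
cv2.imwrite("pics/a8.png",np.clip(1.5*cv2.resize(f[330:390,385:485,::-1],None,fx=8,fy=8,interpolation=2),0,255).astype(np.uint8))
E
```

```text
t: 17.13
tcp_pos: [0.6531, 0.1089, 0.1752]
tool_rot: [-0.529, 0.468, -0.469, 0.529]
force: [3.9, 1.9, -5.2]
finger_gap: 0.294
17.6333 [0.65313591 0.10872033 0.17456742] [ 3.91841071  0.69558893 -4.7250123 ]
clip n 26 slope -0.091 z@139 -3.96 sd 1.01 x 127.3..149.0
 hw 0 theta 0.639
 hw 5 theta 0.675
 hw 6 theta 0.682
 from slope theta 0.701
pointer n 52 slope angle->theta 0.661 intercept 1.82 sd 1.12 xmax 118.5
tcp [653.1 108.7 174.6]
```

View pics/a8.png

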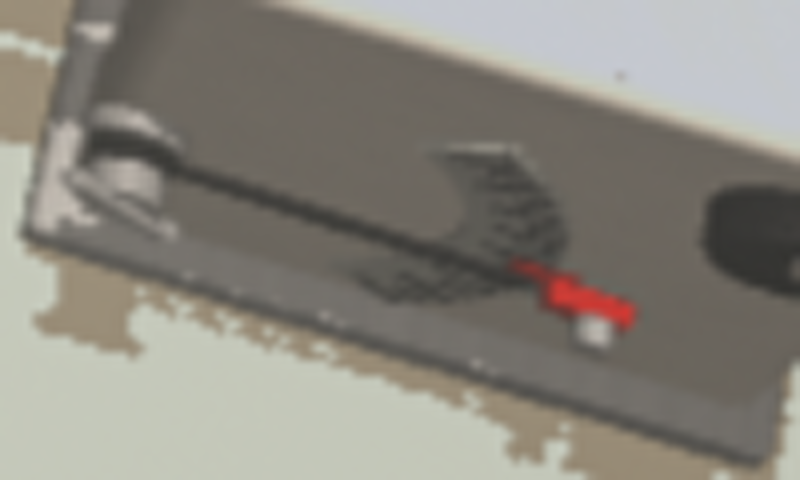

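The pointer's line, from (180,165) to (530,280) in the crop, runs into the red clip at about (590,300), so it looks aligned. Kinematics gives about 0.68 and the clip estimates 0.683–0.70, so I'll nudge up 1.5 mm (about 0.01 rad) and check that it holds.

```bash
python3 -m handwheel '[-0.04,-0.15,0,0,0,0,1.5, -0.04,-0.15,0,0,0,0,1.5, -0.04,-0.15,0,0,0,0,1.5, -0.04,-0.15,0,0,0,0,1.5, -0.04,-0.15,0,0,0,0,1.5, -0.04,-0.15,0,0,0,0,1.5]'; python3 acc.py a69 16; python3 reg.py a69
```

```text
t: 18.13
tcp_pos: [0.6531, 0.1092, 0.1762]
tool_rot: [-0.529, 0.469, -0.469, 0.529]
force: [5.7, 0.3, -4.2]
finger_gap: 0.295
18.9333 [0.65307403 0.10917544 0.17619494] [ 5.48403834  0.30595209 -4.42418975]
clip n 26 slope -0.038 z@139 -3.95 sd 0.66 x 127.4..149.4
 hw 0 theta 0.639
 hw 5 theta 0.675
 hw 6 theta 0.682
 from slope theta 0.649
pointer n 58 slope angle->theta 0.669 intercept 1.65 sd 1.23 xmax 118.7
tcp [653.1 109.2 176.2]
```

All the estimates now agree within about 0.01 rad: clip position 0.682, pointer about 0.67–0.69, kinematics 0.689. One last overall look before handing in.

```bash
python3 - <<'E'
from h import *
T=snap("top");S=snap("scene");print(manip.sense()["t"],manip.sense()["tcp_pos"])
cv2.imwrite("pics/f.png",cv2.resize(np.vstack([T["frame"],S["frame"]])[:,:,::-1],(480,600)))
E
```

```text
19.0333 [0.65307377 0.10916711 0.17615626]
```

View pics/f.png

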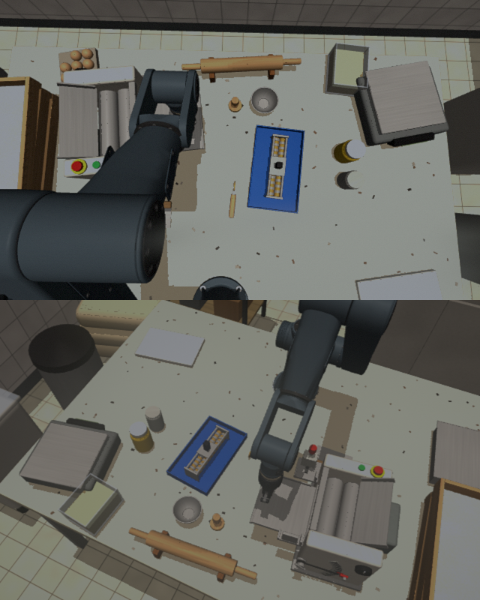

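The cutter is upright in the tray at about (278,166) in the upper picture. The jaw is open, the flap is held, and the other things are in place. Handing in.

```bash
python3 -c "
from station import manip
print(manip.sign_off())"
```

```text
the job is handed in; nothing more can be done
None
```

The changeover is done and handed in at about 19 s, with the gripper still holding the flap at the red index.

- **Clamp jaw:** I slid it 29.6 mm until it met its stop, with the force rising to 10 N. The cutter showed clear of it in the picture.
- **Cutter:** It was lifted straight out by the grip and lowered until it touched the tray floor, then released. The pictures show it upright and central in the blue tray.
- **Flap:** It is held by the ball knob at about 0.68–0.69 rad.
    - The clip's position gave the index as 0.682 rad.
    - The arm's own position gave the flap as 0.689 rad.
    - The pointer's measured slope gave 0.669 rad. It had also read about 0.01 low at an earlier known angle.
- **Checks that disagreed:**
    - The index estimate from the clip's slope was noisy, at 0.65–0.70 rad over three readings, so I relied on the clip's position instead.
    - The gripper opening on the ball read about 2 mm smaller than expected. The grip still held with no visible slip.
- **Other things on the table:** the ones in view of the last pictures looked unmoved. The scraper was hidden behind the arm in the last top view, so I did not check it at the end.

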